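# Tag the tired spring mount of a vacuum pump

### The job

The pump is off its base frame, and one of its three spring mounts has gone soft. Press down on their rubber pads with the fingertips to find which one gives most easily, then push that mount's folding tag down flat on its base plate to mark it for replacement. Leave the other two tags up, grasp and lift nothing, and leave the mounts and everything lying around where they are.

Things in the scene. Friction and masses are not known exactly. Their poses are not given: they have to be found in the camera images.
- frame: Grey steel base frame of a vacuum pump lying on the bench, a plate 320 (x) x 400 (y) mm on rubber feet, fixed; its flat top is 18 mm above the bench. Low rod handles stick out 26 mm at its two y ends. Origin: centre of the underside, at bench level; z up.
- mount_a: One of three spring mounts that look alike, standing loose (0.7 to 1.1 kg) on the frame. Base plate 143 x 70 x 6 mm, from x = -102 to +41 mm in the mount's frame; on it, about the z axis, a steel spring cup (54 mm wide, up to z = 28 mm), a coil spring, and a steel cap with a rubber pad, 52 mm wide, whose top is at z = 64 mm. An aluminium tag is hinged across the base plate on the -x side. Origin: underside of the base plate, below the pad's centre; z up.
- pad_a_top (a point): Centre of the flat top of the rubber pad of mount_a; sinks with it when pressed straight down.
- pad_a (a joint): How far the pad of mount_a is pressed down, m: 0 up at rest, 0.013 bottomed. A spring returns it. The springs differ: 8 mm of press takes about 3 N on the softest of the three and more than 8 N on each of the others; up to about 22 N at the bottom.
- tag_a_edge (a point): Middle of the free edge of the tag of mount_a, 41.5 mm from the hinge pin; the tag is a plate 40 mm wide (mount's y) and 2.5 mm thick.
- tag_a (a joint): Angle of the tag of mount_a, rad: 0 is up, its hinge pin along the mount's y at (-52, 0, 8.5) mm in the mount's frame; slanting 0.5 rad from upright away from the pad (to the mount's -x); grows as it is pushed down; at 1.07 (its stop) it lies flat on the base plate, its upper face 9.75 mm above the underside of the mount. A stiff hinge (about 1 N at the free edge) keeps it where it is left.
- mount_b: One of three spring mounts that look alike, standing loose (0.7 to 1.1 kg) on the frame. Base plate 143 x 70 x 6 mm, from x = -102 to +41 mm in the mount's frame; on it, about the z axis, a steel spring cup (54 mm wide, up to z = 28 mm), a coil spring, and a steel cap with a rubber pad, 52 mm wide, whose top is at z = 64 mm. An aluminium tag is hinged across the base plate on the -x side. Origin: underside of the base plate, below the pad's centre; z up.
- pad_b_top (a point): Centre of the flat top of the rubber pad of mount_b; sinks with it when pressed straight down.
- pad_b (a joint): How far the pad of mount_b is pressed down, m: 0 up at rest, 0.013 bottomed. A spring returns it. The springs differ: 8 mm of press takes about 3 N on the softest of the three and more than 8 N on each of the others; up to about 22 N at the bottom.
- tag_b_edge (a point): Middle of the free edge of the tag of mount_b, 41.5 mm from the hinge pin; the tag is a plate 40 mm wide (mount's y) and 2.5 mm thick.
- tag_b (a joint): Angle of the tag of mount_b, rad: 0 is up, its hinge pin along the mount's y at (-52, 0, 8.5) mm in the mount's frame; slanting 0.5 rad from upright away from the pad (to the mount's -x); grows as it is pushed down; at 1.07 (its stop) it lies flat on the base plate, its upper face 9.75 mm above the underside of the mount. A stiff hinge (about 1 N at the free edge) keeps it where it is left.
- mount_c: One of three spring mounts that look alike, standing loose (0.7 to 1.1 kg) on the frame. Base plate 143 x 70 x 6 mm, from x = -102 to +41 mm in the mount's frame; on it, about the z axis, a steel spring cup (54 mm wide, up to z = 28 mm), a coil spring, and a steel cap with a rubber pad, 52 mm wide, whose top is at z = 64 mm. An aluminium tag is hinged across the base plate on the -x side. Origin: underside of the base plate, below the pad's centre; z up.
- pad_c_top (a point): Centre of the flat top of the rubber pad of mount_c; sinks with it when pressed straight down.
- pad_c (a joint): How far the pad of mount_c is pressed down, m: 0 up at rest, 0.013 bottomed. A spring returns it. The springs differ: 8 mm of press takes about 3 N on the softest of the three and more than 8 N on each of the others; up to about 22 N at the bottom.
- tag_c_edge (a point): Middle of the free edge of the tag of mount_c, 41.5 mm from the hinge pin; the tag is a plate 40 mm wide (mount's y) and 2.5 mm thick.
- tag_c (a joint): Angle of the tag of mount_c, rad: 0 is up, its hinge pin along the mount's y at (-52, 0, 8.5) mm in the mount's frame; slanting 0.5 rad from upright away from the pad (to the mount's -x); grows as it is pushed down; at 1.07 (its stop) it lies flat on the base plate, its upper face 9.75 mm above the underside of the mount. A stiff hinge (about 1 N at the free edge) keeps it where it is left.
- spanner: Loose steel spanner, 130 mm long, lying on the frame. Origin: underside, near its middle; x along it.
- bolt_1: Loose hexagon bolt standing on its head (19 mm wide) on the frame, 47 mm tall. Origin: centre of the underside.
- bolt_2: Like bolt_1, elsewhere on the frame.
- centring_ring: Loose aluminium ring, 42 mm across and 8 mm high, lying on the frame. Origin: centre of the underside.
- grease_jar: Loose jar, 60 mm across, 60 mm tall, on the bench. Origin: centre of the underside.
- beaker: Loose glass beaker, 70 mm across, 85 mm tall, on the bench. Origin: centre of the underside.
- union: Loose brass pipe union standing on end on the bench, 32 mm across, 60 mm tall. Origin: centre of the underside.
Not all that is in view belongs to the job. Leave any red look-alike of the mount_a alone.

How it is judged (in metres and radians):
On the way, in this order (a step that is already met when the one before it is completed fails the run):
1. the pad of the softest mount has been pressed (a pad is 4 mm or more down under a finger force below 5 N, which only the softest spring allows) (((value of joint pad_a above 0.004 m and contact force between the fingers and mount_a between 0.3 and 5 N) or (value of joint pad_b above 0.004 m and contact force between the fingers and mount_b between 0.3 and 5 N) or (value of joint pad_c above 0.004 m and contact force between the fingers and mount_c between 0.3 and 5 N))), for 0.03 s.
2. then the tag of the softest mount has been pushed down flat (((value of joint pad_a above 0.00015 m and value of joint tag_a above 0.95 rad) or (value of joint pad_b above 0.00015 m and value of joint tag_b above 0.95 rad) or (value of joint pad_c above 0.00015 m and value of joint tag_c above 0.95 rad))), for 0.2 s.
At the end, for the whole second after the job is handed in: The softest mount's tag (known to the judge by its pad settling 0.3 mm at rest) lies flat: 0.95 rad or more of 1.07. The other tags are up (under 0.45 rad), all pads up within 3 mm; mounts still and level; mounts and loose things within 30 mm of where they were (((value of joint pad_a above 0.00015 m and value of joint tag_a above 0.95 rad) or (value of joint pad_b above 0.00015 m and value of joint tag_b above 0.95 rad) or (value of joint pad_c above 0.00015 m and value of joint tag_c above 0.95 rad)) and (value of joint pad_a above 0.00015 m or value of joint tag_a below 0.45 rad) and (value of joint pad_b above 0.00015 m or value of joint tag_b below 0.45 rad) and (value of joint pad_c above 0.00015 m or value of joint tag_c below 0.45 rad) and value of joint each of pad_a, pad_b, pad_c below 0.003 m and distance of each of mount_a, mount_b, mount_c, spanner, bolt_1, bolt_2, centring_ring, grease_jar, beaker, union from where it was at the start of the episode below 0.03 m and angle between each of mount_a, mount_b, mount_c's own z axis and vertical below 0.06 rad and linear speed of each of mount_a, mount_b, mount_c below 0.02 m/s); the robot touches nothing.
It fails at once if the tag of a mount that is not the softest is pushed down (0.45 rad or more) ((not (value of joint pad_a above 0.00015 m) and value of joint tag_a above 0.45 rad) or (not (value of joint pad_b above 0.00015 m) and value of joint tag_b above 0.45 rad) or (not (value of joint pad_c above 0.00015 m) and value of joint tag_c above 0.45 rad)).
It fails at once if a mount is lifted by more than 12 mm, or shifted by more than 30 mm (height (world z) of any of mount_a, mount_b, mount_c above 0.03 m or distance of any of mount_a, mount_b, mount_c from where it was at the start of the episode above 0.03 m).
It fails at once if a loose thing lying around is lifted or moved by more than 30 mm (distance of any of spanner, bolt_1, bolt_2, centring_ring, grease_jar, beaker, union from where it was at the start of the episode above 0.03 m).
It also fails if it takes over 51 s, if anything falls off the work surface, if the arm or the gripper's body presses on something with over 40 N, if the wrist force passes 120 N, or if a joint passes its speed limit or range.

### The arm

A 6-joint arm with a two-finger parallel gripper is mounted at the origin on the work surface. World frame = base frame: x ahead of the robot, y to its left, z up, the work surface at z = 0. Lengths are in m, angles in degrees, forces in N, time in s.
With the tool pointing down it reaches from about 0.325 to 0.775 m from the base axis. Payload 5.5 kg.
Tool frame: the origin (TCP) lies at the centre of the arm's flange, where the gripper is bolted on; the fingertips stand 182 mm ahead of it and the grasp point (between the pads) lies 163 mm ahead of it; z points along the fingers, y is the direction in which the jaws open and shut (so a half turn about z gives the same grasp; the last joint's range is limited). The gripper opens to 88 mm and grips with 3 to 60 N. Pads are 20 mm wide; open, the fingers measure 115 mm over their backs; the gripper's body (75 mm by 178 mm) begins 61 mm behind the grasp point.
Start: joints at [-72.519, 5.22, 70.514, -0, 104.267, -3.249], TCP at [0.212, -0.561, 0.405] pointing down, gripper open.
Joint ranges: [-164.24, 164.24], [-49.07, 125.15], [9.68, 141.18], [-86.29, 266.29], [3.28, 154.24], [-151.56, 151.56]. Speed limits (degrees/s): [147.25, 147.25, 172.46, 180, 180, 180].

### API

Orientations are given as [roll, pitch, yaw] about the fixed x, y, z axes, in that order (R = Rz(yaw) Ry(pitch) Rx(roll)).
In Python, from station import r gives the robot as it stands. The module is installed in compiled form; this text tells all that it offers. Calls block until the motion is done:
- r.reach(position, orientation): joint-space move of the TCP to a pose.
- r.servo_line(position, rotation=None, speed=0.15): straight line of the TCP; rotation=None keeps the orientation; speed is the mean speed in m/s.
- r.move_joints(angles): joint-space move.
- r.let_go() and r.grab(squeeze=None): open the fingers fully, or close them until they stop; squeeze is the grip in N (None keeps the last).
- r.wait(seconds).
- r.inverse_kinematics(position, orientation): joint angles nearest the present ones, or None.
- r.sense(): the state.
- r.snapshot(name): name is "side" or "top" or "wrist"; returns a dict with "frame" (400x640x3 uint8, red, green, blue), "fx", "fy", "cx", "cy" (pixels), "R" (3x3) and "t" (3): a world point X has camera coordinates R X + t. Camera axes: x right, y down, z forward; pixel columns grow to the right and rows downward; lengths in m; the calibration is good to about 2 mm. The wrist camera is an equidistant fisheye: a pixel r from the principal point sees the ray r / f radians off the axis. A picture is of the moment at which its call begins. There is no depth.
A pose or a line that the arm cannot do raises r.IKError and nothing moves.
- r.hand_in(): hands the job in, once; it reports no verdict.
The state is a dict: "clock": time; "joints": joint angles; "joint_vel": joint speeds; "joint_torque": joint torques, N m; "tcp_pos": TCP position; "orientation": TCP orientation; "contact_force": force on the tool from outside, world axes, zero at the start; "torque": the same for the moment, N m; "opening": finger opening in m.
Only numpy, scipy, OpenCV 4.12 (cv2) and the standard library are available. Lean on these libraries where they do the work, as an engineer would, in place of code of your own. Each camera call takes 0.05 s, during which the arm holds its last target.

## Working session

There is one attempt and no reset: what is moved stays moved. The work goes in short steps, each a Python script; the robot and the scene stay as the last script left them, time stands still between calls to the robot, and variables do not carry over. Pictures are saved under pics/ and viewed, and the job is handed in when it is done.

```bash
mkdir -p pics; ls; python3 - <<'E'
from station import r
import cv2,pickle
s=r.sense(); print(s)
d={}
for n in("side","top","wrist"):
    p=r.snapshot(n); d[n]=p; cv2.imwrite(f"pics/{n}0.png",p["frame"][:,:,::-1]); print(n,p["fx"],p["cx"],p["cy"],p["R"],p["t"])
pickle.dump(d,open("d0.pkl","wb"))
E
```

```text
pics
{'clock': 0.0, 'joints': array([-7.25181124e+01,  5.26017036e+00,  7.05809881e+01, -1.29449842e-03,
        1.04265497e+02, -3.25146049e+00]), 'joint_vel': array([ 0.0073645 , -0.00638701, -0.13263933, -0.12864461, -0.115051  ,
       -0.06357689]), 'joint_torque': array([ 4.28268950e-04, -4.46439600e+01, -4.06449080e+01,  6.99647656e-02,
        2.91646103e-02, -1.64408902e-04]), 'tcp_pos': array([ 0.21239357, -0.56120099,  0.40354604]), 'orientation': array([-1.79893446e+02, -4.79612524e-03,  2.07330259e+01]), 'contact_force': array([ 0.41164514,  0.40178832, -0.53965614]), 'torque': array([ 0.01432681, -0.01844758, -0.02034469]), 'opening': 0.08753866899597311}
side 450.57934388582805 317.76595886721964 199.86274829715654 [[ 0.9887385  -0.14946214  0.00756588]
 [-0.09067971 -0.63855937 -0.76421144]
 [ 0.11905194  0.7549192  -0.64492142]] [-0.58484236  0.11574371  1.08979491]
top 469.09218158111327 319.92711983135666 195.50762941842024 [[-0.00463379 -0.99998341  0.00342177]
 [-0.99760881  0.00438677 -0.0689741 ]
 [ 0.06895795 -0.0037332  -0.99761258]] [0.01914296 0.60449949 1.29320674]
wrist 309.70691628693146 323.46729906196293 197.88108228694642 [[ 0.3543334  -0.93511421 -0.00304138]
 [-0.90667105 -0.34434821  0.24366353]
 [-0.22890052 -0.0835806  -0.96985506]] [-0.59850705 -0.02909614  0.38966996]
```

View pics/top0.png

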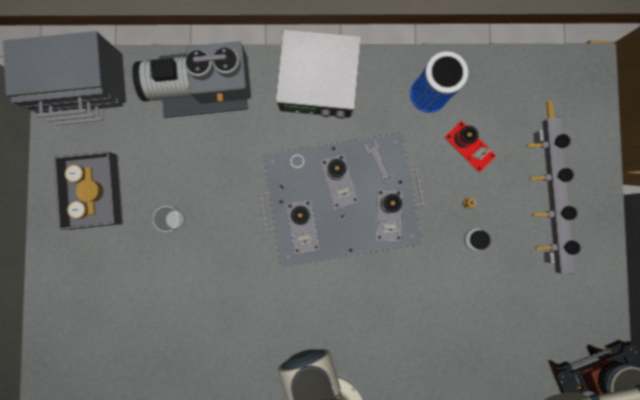

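View pics/side0.png

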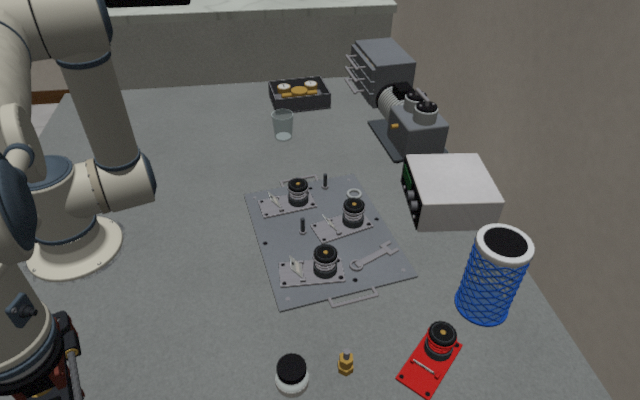

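Top view: grey mounts have pads at (300,215), (337,168) and (391,203), with their tags towards the robot (image down). The red look-alike at (467,135) stays untouched. Next, enlarged crops.

```bash
python3 - <<'E'
import cv2,pickle
d=pickle.load(open("d0.pkl","rb"))
f=d["top"]["frame"][:,:,::-1]
c=f[120:270,255:430]; cv2.imwrite("pics/top0c.png",cv2.resize(c,None,fx=4,fy=4,interpolation=cv2.INTER_CUBIC))
f=d["side"]["frame"][:,:,::-1]
c=f[165:310,235:415]; cv2.imwrite("pics/side0c.png",cv2.resize(c,None,fx=4,fy=4,interpolation=cv2.INTER_CUBIC))
E
```

```text
(no output)
```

View pics/top0c.png

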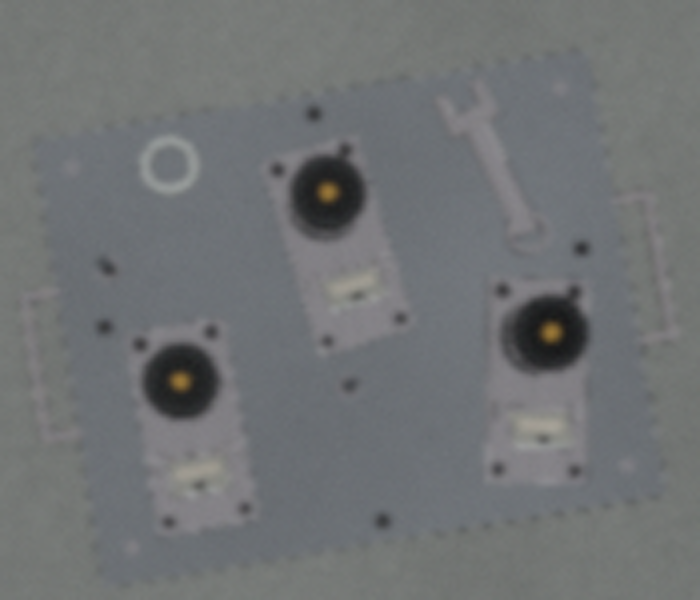

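View pics/side0c.png

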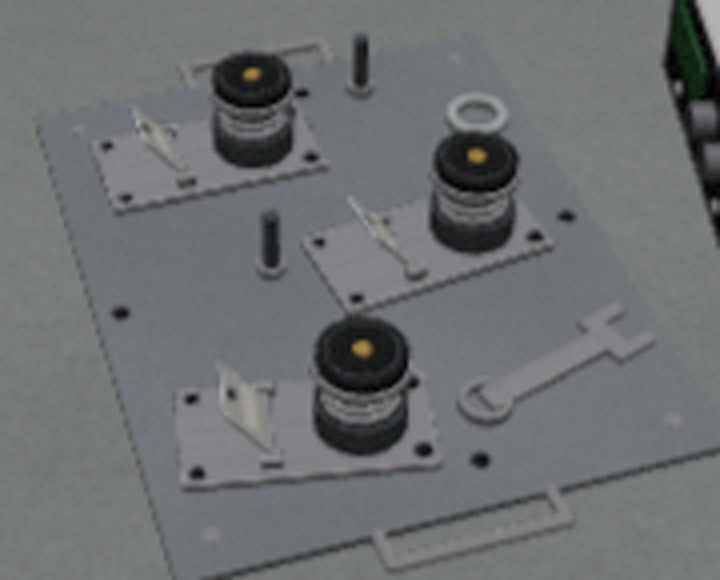

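```bash
cat > h.py <<'E'
import numpy as np,cv2
def ray(p,u,v):
    R=np.array(p["R"]);t=np.array(p["t"])
    d=np.array([(u-p["cx"])/p["fx"],(v-p["cy"])/p["fy"],1.])
    return -R.T@t, R.T@d
def onz(p,u,v,z):
    o,d=ray(p,u,v); return o+d*(z-o[2])/d[2]
def tri(r1,r2):
    A=np.zeros((3,3));b=np.zeros(3)
    for o,d in(r1,r2):
        d=d/np.linalg.norm(d);P=np.eye(3)-np.outer(d,d);A+=P;b+=P@o
    x=np.linalg.solve(A,b)
    return x
def comps(m,amin):
    n,l,s,c=cv2.connectedComponentsWithStats(m.astype(np.uint8))
    return [(c[i],s[i],l==i) for i in range(1,n) if s[i][4]>=amin]
E
python3 - <<'E'
import pickle,cv2,numpy as np
from h import *
d=pickle.load(open("d0.pkl","rb"))
B={"top":(255,120,430,270),"side":(235,165,415,310)}
O={}
for n,(x0,y0,x1,y1) in B.items():
    h=cv2.cvtColor(d[n]["frame"],cv2.COLOR_RGB2HSV).astype(int)
    m=(h[...,0]>8)&(h[...,0]<30)&(h[...,1]>90)&(h[...,2]>60)
    k=np.zeros_like(m);k[y0:y1,x0:x1]=1
    O[n]=[]
    for c,s,l in comps(m&k,3):
        w=(h[...,1]*h[...,2])*l; yy,xx=np.nonzero(l); ww=w[yy,xx]
        c=np.array([(xx*ww).sum(),(yy*ww).sum()])/ww.sum(); O[n].append(c); print(n,c,s[4], onz(d[n],*c,.082))
for a in O["top"]:
    for b in O["side"]:
        r1,r2=ray(d["top"],*a),ray(d["side"],*b)
        x=tri(r1,r2)
        if abs(x[2]-.082)<.02: print(a,b,x)
# plate masks
h=cv2.cvtColor(d["top"]["frame"],cv2.COLOR_RGB2HSV)
f=d["top"]["frame"].astype(int)
for q in [(300,238),(341,190),(390,222),(320,240),(299,237),(305,242),(343,195)]: print(q,f[q[1],q[0]],h[q[1],q[0]])
E
```

```text
top [336.61509866 167.54277435] 26 [ 0.67533375 -0.02846249  0.082     ]
top [392.35676061 202.65921241] 26 [ 0.58036797 -0.17659509  0.082     ]
top [299.62085186 214.90308491] 25 [0.54882573 0.07094812 0.082     ]
side [297.51389539 182.99728968] 12 [0.54929213 0.07296169 0.082     ]
side [353.81268897 203.43688314] 17 [ 0.6756674  -0.02645907  0.082     ]
side [325.14816013 251.63347809] 20 [ 0.58062236 -0.17462298  0.082     ]
[336.61509866 167.54277435] [353.81268897 203.43688314] [ 0.67513083 -0.02839712  0.08370812]
[392.35676061 202.65921241] [325.14816013 251.63347809] [ 0.58029166 -0.17630928  0.08382009]
[299.62085186 214.90308491] [297.51389539 182.99728968] [0.54893159 0.07087074 0.08364719]
(300, 238) [157 153 144] [ 21  21 157]
(341, 190) [149 146 138] [ 22  19 149]
(390, 222) [136 135 135] [  0   2 136]
(320, 240) [105 110 114] [103  20 114]
(299, 237) [145 144 137] [ 26  14 145]
(305, 242) [115 116 114] [ 45   4 116]
(343, 195) [127 128 126] [ 45   4 128]
```

```bash
python3 - <<'E'
import pickle,cv2,numpy as np
from h import *
d=pickle.load(open("d0.pkl","rb")); p=d["top"]
f=p["frame"].astype(int)
pads=np.array([[.549,.0715],[.6753,-.028],[.5804,-.176]])
m0=((f[...,0]-f[...,2])>-4)&(f.sum(2)>300)
vis=p["frame"].copy()
for i,c in enumerate(pads):
    yy,xx=np.nonzero(m0)
    P=np.array([onz(p,u,v,.024)[:2] for u,v in zip(xx,yy)])
    k=np.linalg.norm(P-c,axis=1)<.125
    m=np.zeros(m0.shape,np.uint8); m[yy[k],xx[k]]=1
    m=cv2.morphologyEx(m,cv2.MORPH_OPEN,np.ones((2,2)))
    best=max(comps(m,20),key=lambda q:q[1][4]); l=best[2]
    vis[l]=(255,0,255)
    yy,xx=np.nonzero(l)
    P=np.array([onz(p,u,v,.024)[:2] for u,v in zip(xx,yy)],np.float32)
    box=cv2.minAreaRect(P); cor=cv2.boxPoints(box); e=[cor[1]-cor[0],cor[2]-cor[1]]
    a=max(e,key=np.linalg.norm); 
    if a[0]<0:a=-a
    cen=np.array(box[0]); 
    print(c,"rect",cen,np.array(box[1]),"yaw",np.degrees(np.arctan2(a[1],a[0])),"yaw pad-centre",np.degrees(np.arctan2(*(c-cen)[::-1])),np.linalg.norm(c-cen),len(P))
cv2.imwrite("pics/mask.png",cv2.resize(vis[120:270,255:430,::-1],None,fx=4,fy=4,interpolation=cv2.INTER_NEAREST))
E
```

```text
[0.549  0.0715] rect [0.52955359 0.16824234] [0.18934724 0.04779696] yaw 9.093755 yaw pad-centre -78.63430385116519 0.09867746560994485 839
[ 0.6753 -0.028 ] rect [ 0.77211154 -0.01501231] [0.04727432 0.18858297] yaw -80.98222 yaw pad-centre -172.35914105084686 0.09767882801168175 801
[ 0.5804 -0.176 ] rect [ 0.59337699 -0.27532575] [0.19647022 0.05343921] yaw 8.955019 yaw pad-centre 97.44358089788778 0.10016988601820968 982
```

View pics/mask.png

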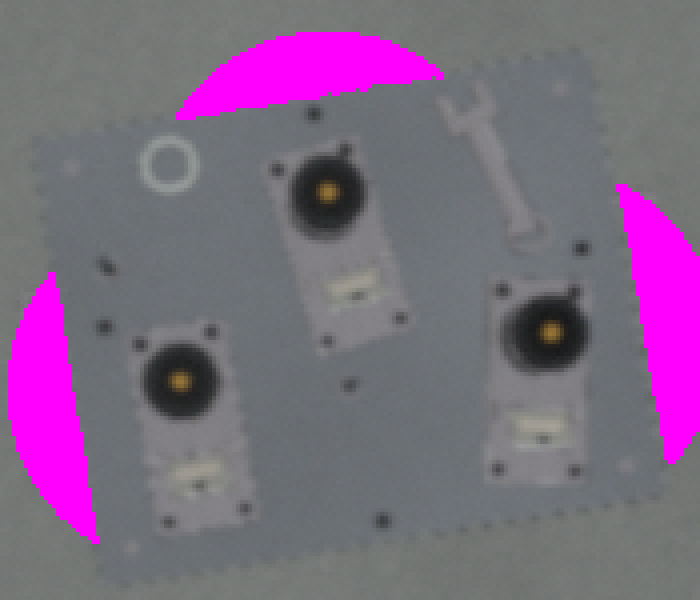

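```bash
cat > pl.py <<'E'
import pickle,cv2,numpy as np
from h import *
d=pickle.load(open("d0.pkl","rb")); p=d["top"]
f=p["frame"].astype(int)
pads=np.array([[.549,.0715],[.6753,-.028],[.5804,-.176]])
m0=((f[...,0]-f[...,1])>-2.5)&(f.sum(2)>300)
vis=p["frame"].copy()
for i,c in enumerate(pads):
    yy,xx=np.nonzero(m0)
    P=np.array([onz(p,u,v,.024)[:2] for u,v in zip(xx,yy)])
    k=(np.linalg.norm(P-c,axis=1)<.125)
    m=np.zeros(m0.shape,np.uint8); m[yy[k],xx[k]]=1
    m=cv2.morphologyEx(m,cv2.MORPH_OPEN,np.ones((3,3)))
    best=max(comps(m,20),key=lambda q:q[1][4]); l=best[2]
    vis[l]=(255,0,255)
    yy,xx=np.nonzero(l)
    P=np.array([onz(p,u,v,.024)[:2] for u,v in zip(xx,yy)],np.float32)
    box=cv2.minAreaRect(P); cor=cv2.boxPoints(box); e=[cor[1]-cor[0],cor[2]-cor[1]]
    a=max(e,key=np.linalg.norm)
    if a[0]<0:a=-a
    cen=np.array(box[0])
    print(c,"rect",cen,np.array(box[1]),"yaw",np.degrees(np.arctan2(a[1],a[0])),"yaw pad-centre",np.degrees(np.arctan2(*(c-cen)[::-1])),np.linalg.norm(c-cen),len(P))
    # tag: bright warm pixels
    t=((f[...,0]-f[...,2])>4)&(f.sum(2)>390)
    for cc,s,_ in comps(t,4):
        q=onz(p,*cc,.055)[:2]
        if np.linalg.norm(q-c)<.1: print("  tag px",cc,s[4],q,"yaw",np.degrees(np.arctan2(*(c-q)[::-1])),np.linalg.norm(c-q))
cv2.imwrite("pics/mask2.png",cv2.resize(vis[120:270,255:430,::-1],None,fx=4,fy=4,interpolation=cv2.INTER_NEAREST))
E
python3 pl.py
```

```text
[0.549  0.0715] rect [0.51844102 0.06537895] [0.14726067 0.07446992] yaw 10.131803 yaw pad-centre 11.326616964494209 0.031165982019869944 985
  tag px [304.15625  237.421875] 64 [0.48849874 0.05982646] yaw 10.920853073350829 0.06161715513323775
[ 0.6753 -0.028 ] rect [ 0.64358062 -0.03706964] [0.14292091 0.07522251] yaw 18.058475 yaw pad-centre 15.957011872250535 0.03299056945595582 866
  tag px [342.50877193 190.73684211] 57 [ 0.61500555 -0.04518149] yaw 15.905421483610343 0.06269468721370806
[ 0.5804 -0.176 ] rect [ 0.54963893 -0.1754892 ] [0.07480434 0.14531738] yaw -2.0360792 yaw pad-centre -0.9513280609972454 0.03076531370905541 910
  tag px [389.40298507 226.        ] 67 [ 0.51833067 -0.17186897] yaw -3.8077145803298946 0.06220664763463842
```

View pics/mask2.png

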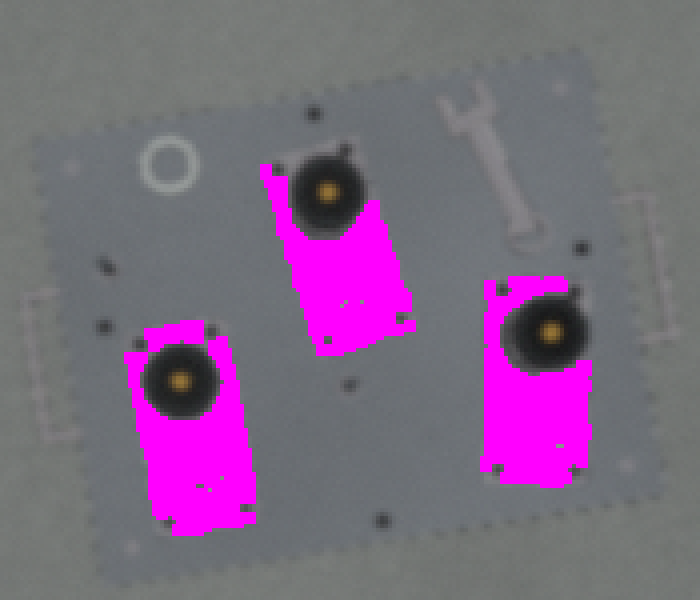

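```bash
cat > press.py <<'E'
import sys,numpy as np
from station import r
def fz(n=6):
    a=[]
    for _ in range(n): r.wait(.03); a.append(r.sense()["contact_force"][2])
    return np.mean(a)
def press(name,x,y,yaw):
    o=[180,0,yaw]
    r.reach([x,y,.285],o)
    r.wait(.25); f0=fz()
    for z in (.264,.261,.258,.256):
        r.servo_line([x,y,z],speed=.03); r.wait(.1)
        f=fz()-f0; s=r.sense(); print(name,"cmd",z,"tcp",s["tcp_pos"].round(4),"F",round(f,2))
        if f>9: break
    r.servo_line([x,y,.285],speed=.1); print("clock",r.sense()["clock"])
E
python3 - <<'E'
from press import *
r.grab(10); print(r.sense()["opening"],r.sense()["clock"])
press("right",.5804,-.1755,-2.2)
E
```

```text
0.0007098581237135164 1.4917
right cmd 0.264 tcp [ 0.5804 -0.1755  0.2642] F 3.5
right cmd 0.261 tcp [ 0.5805 -0.1755  0.262 ] F 7.43
right cmd 0.258 tcp [ 0.5804 -0.1755  0.2597] F 10.31
clock 6.5833
```

Right mount reads stiff, about 1.3–1.8 N/mm (over 10 N by about 5 mm). Next, the middle and left mounts.

```bash
python3 - <<'E'
from press import *
press("mid",.6752,-.0277,16.5)
press("left",.549,.0717,10.6)
E
```

```text
mid cmd 0.264 tcp [ 0.6752 -0.0277  0.2642] F 3.16
mid cmd 0.261 tcp [ 0.6753 -0.0277  0.2617] F 5.61
mid cmd 0.258 tcp [ 0.6752 -0.0277  0.2594] F 7.67
mid cmd 0.256 tcp [ 0.6752 -0.0277  0.2579] F 9.68
clock 11.0083
left cmd 0.264 tcp [0.549  0.0717 0.2641] F -0.43
left cmd 0.261 tcp [0.5491 0.0717 0.2612] F 1.05
left cmd 0.258 tcp [0.5491 0.0717 0.2582] F 2.02
left cmd 0.256 tcp [0.5491 0.0717 0.2561] F 2.75
clock 15.3833
```

Left is clearly the soft one: about 0.35 N/mm, 2.75 N at about 8 mm, while the others passed 9 N. I'll push down its tag at mount x ≈ -78 mm.

```bash
python3 - <<'E'
from press import *
import cv2
yaw=10.6; c=np.array([.549,.0717]); a=np.radians(yaw); q=c-.078*np.array([np.cos(a),np.sin(a)])
x,y=q; print(q)
r.servo_line([x,y,.285],[180,0,yaw],speed=.1); r.wait(.2); f0=fz()
for z in (.250,.240,.225,.214,.210,.208,.206):
    r.servo_line([x,y,z],speed=.05); r.wait(.08)
    f=fz()-f0; s=r.sense(); print(z,s["tcp_pos"].round(4),"F",round(f,2))
    if f>14: break
r.wait(.3)
r.servo_line([x,y,.30],speed=.1)
r.reach([.40,-.25,.38],[180,0,yaw])
r.wait(.3)
for n in("top","side"):
    p=r.snapshot(n); B={"top":(255,120,430,270),"side":(235,165,415,310)}[n]
    cv2.imwrite(f"pics/{n}1.png",p["frame"][:,:,::-1])
    cv2.imwrite(f"pics/{n}1c.png",cv2.resize(p["frame"][B[1]:B[3],B[0]:B[2],::-1],None,fx=4,fy=4,interpolation=cv2.INTER_CUBIC))
print(r.sense()["clock"])
E
```

```text
[0.47233104 0.05735179]
0.25 [0.4724 0.0573 0.2503] F 0.01
0.24 [0.4719 0.0572 0.24  ] F 5.38
0.225 [0.4724 0.0574 0.2252] F -0.8
0.214 [0.4724 0.0574 0.2142] F -0.2
0.21 [0.4724 0.0574 0.2101] F 0.99
0.208 [0.4724 0.0574 0.2099] F 11.09
0.206 [0.4724 0.0574 0.2096] F 20.74
24.4917
```

View pics/side1c.png

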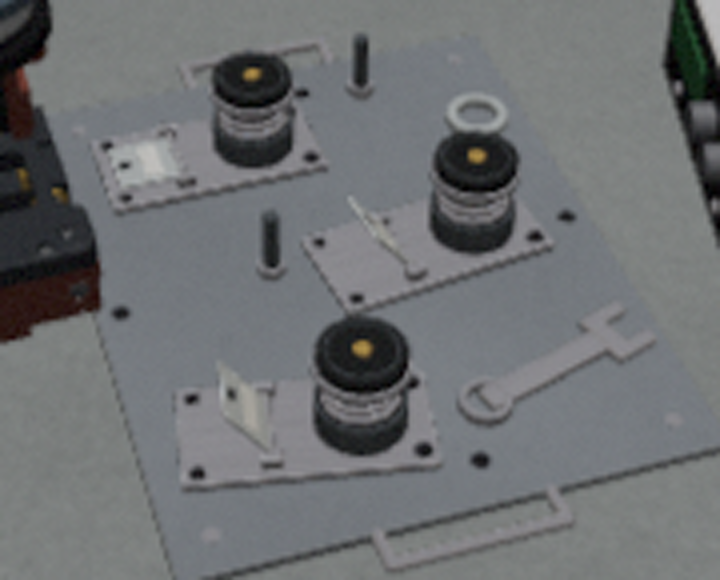

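View pics/top1c.png

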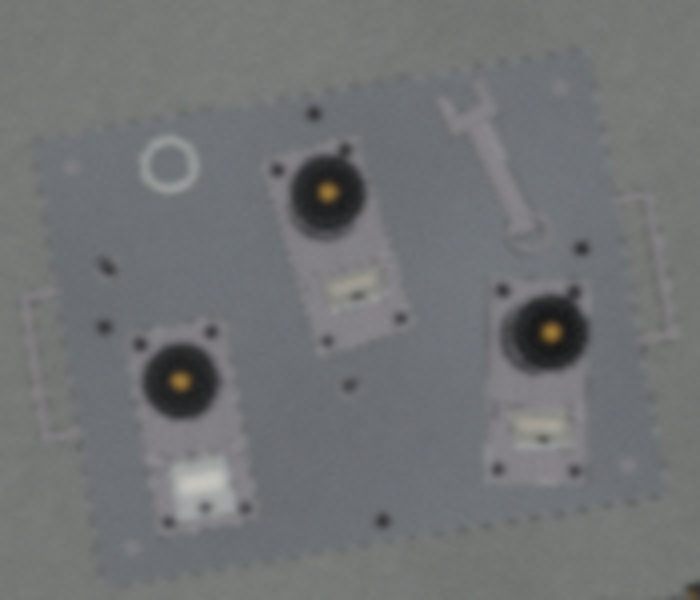

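In both crops the left mount's tag lies flat (side crop (145,163), top crop (202,487)). The other two tags are up and nothing has moved. The gripper is clear, so I'm handing in.

```bash
python3 - <<'E'
from station import r
s=r.sense(); print(s["clock"],s["contact_force"],abs(s["joint_vel"]).max()); print(r.hand_in())
E
```

```text
24.4917 [ 0.01750735  0.38959754 -0.56421712] 0.3195654809492705
the job is handed in; nothing more can be done
None
```

I found the soft mount, the one on the left at about (0.549, 0.072), pushed its tag down flat, and handed the job in at 24.5 s.

- **Finding the soft mount:** I pressed all three pads with closed fingertips. The left one took about 2.75 N at about 8 mm. The right one took 10.3 N and the middle one 9.7 N, both before 8 mm.
- **Pushing the tag down:** I pushed to the tag's stop. The fingertips ended about 27.6 mm above the bench, against 27.75 mm expected for a flat tag, and pressed with about 21 N.
- **Last checks:** Pictures taken afterwards from the top and side show that tag flat and the other two up. All pads are up, and the mounts and loose things on the frame look unmoved. I only checked the frame area in these pictures; the arm did not go near the jar, beaker or union. The gripper was clear of everything, with no significant force on it.
- **One disagreement:** Locating the pad tops from both cameras put them about 1.7 mm higher than the given heights, within the calibration error. The two stiff pads also read about 3 N at the height where contact should only just begin. Neither changed the result.

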